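# Tip the tall weight over the fence onto the print

## Task

The print on the mounting board needs holding down. Push over the tall square-sided weight so that it tips over the aluminium fence, away from the robot, and comes to lie on its side flat on the board, square to the fence and with its foot still at the fence. Tip it, do not lift it, and leave the other two weights standing where they are.

Things in the scene. Friction and masses are not known exactly. Their poses are not given: they have to be found in the camera images.
- tall_weight: Weight to tip: plain steel bar, 40 mm deep (x), 60 mm wide (y), 125 mm tall (z), 0.6 to 0.95 kg, on end on the table, a 60 mm face 1 to 4 mm short of the fence and parallel to it. Origin: centre of its foot (underside); z up along the bar, x towards the fence. Pushed to the fence within 50 mm of its top it tips; leaned about 25 degrees over the fence it falls onto the board by itself.
- board: Fixed board on the table, 240 mm deep (x), 460 mm wide (y), 12 mm thick, plywood with a print. Its edge towards the robot is a bare aluminium bar 26 mm deep, as high as the board: the fence. Origin: on the table (12 mm below the top) at the middle of the fence's near face. x points away from the robot, square to the fence; y along the fence; z up. Turned by up to 12 degrees.
- short_weight: Bystander: the same 40 x 60 mm section as the tall weight but only 65 mm tall, standing along the fence 100 to 290 mm from the tall one, centre to centre. Origin: centre of its underside; z up.
- round_weight: Bystander: an upright round steel bar, 40 mm across and 100 mm tall, standing along the fence 100 to 290 mm from the tall weight. Origin: centre of its underside; z up.

How it is judged:
At the end, for the whole second after the job is handed in: The tall weight lies at rest, level within 10 degrees, on the board, within 11 degrees of square to the fence, its foot's middle at most 30 mm outside or 20 mm inside the fence's near face; the short and round weights stand upright (10 degrees) within 20 mm of their start (angle between tall_weight's own z axis and vertical between 1.4 and 1.74 rad and angle between the z axis of tall_weight and the x axis of board, either way round below 0.2 rad and x of tall_weight in the frame of board between -0.03 and 0.02 m and height (world z) of tall_weight between 0.024 and 0.046 m and linear speed of tall_weight below 0.02 m/s and distance of each of short_weight, round_weight from where it was at the start of the episode below 0.02 m and angle between each of short_weight, round_weight's own z axis and vertical below 0.17 rad); the robot touches nothing.
It fails at once if the tall weight is lifted (middle of its foot more than 60 mm above the table) (height (world z) of tall_weight above 0.06 m).
It fails at once if the short or the round weight is knocked over or shoved more than 20 mm (distance of any of short_weight, round_weight from where it was at the start of the episode above 0.02 m or angle between any of short_weight, round_weight's own z axis and vertical above 0.35 rad).
It also fails if it takes over 32 s, if anything falls off the work surface, if the arm or the gripper's body presses on something with over 40 N, if the wrist force passes 120 N, or if a joint passes its speed limit or range.

## Robot

A 7-joint arm with a two-finger parallel gripper is mounted at the origin on the work surface. World frame = base frame: x ahead of the robot, y to its left, z up, the work surface at z = 0. Lengths are in m, angles in rad, forces in N, time in s.
With the tool pointing down it reaches from about 0.425 to 1.025 m from the base axis. Payload 3.6 kg.
Tool frame: the origin (TCP) lies midway between the tips of the shut fingers; the grasp point (between the pads) lies bot.grip_depth behind it (bot.grip_depth is the distance from the TCP to the grasp point, in m); z points along the fingers, x is the direction in which the jaws open and shut, and the axes are right-handed (so a half turn about z gives the same grasp; the last joint's range is limited). The gripper opens to 85 mm and grips with 20 to 120 N. Pads are 22 mm wide; open, the fingers measure 114 mm over their backs; the gripper's body (76 mm by 85 mm) begins 54 mm behind the grasp point. The pads swing forward as they close: fully open they stand 13 mm farther back than shut.
Start: joints at [-1.375, 0.591, 0.048, 1.609, -0.033, 0.943, -0.034], TCP at [0.206, 0.695, 0.231] pointing down, gripper open.
Joint ranges: [-2.69, 2.69], [-0.47, 2.24], [-1.27, 1.36], [0.19, 2.51], [-1.53, 4.68], [0.08, 2.07], [-3.09, 3.09]. Speed limits (rad/s): [2.57, 2.57, 3.14, 3.14, 3.14, 3.14, 3.14].

## Interface

Orientations are given as a rotation vector (axis times angle).
In Python, from workcell import status, cams, workorder, bot gives the robot as it stands.
- The arm moves only by the shell command python3 -m creep 'ROWS'. ROWS is a JSON object of lists of equal length, an entry for each row: "grip": the opening, from 0 (shut) to 1 (fully open); "xyz": the shift along the tool's x, y, z in m, a list of three; "delta_rot": the turn, a rotation vector about the tool's x, y, z in degrees, a list of three. In form: {"grip": [grip, ...], "xyz": [[dx, dy, dz], ...], "delta_rot": [[wx, wy, wz], ...]}. A call has 1 to 20 rows; each row shifts and turns the commanded pose from where the row before left it, along the tool's axes as they then stand; what a row does not reach is not made up. A row lasts 1/8 s, in which the tool goes at most 62.5 mm and 10.7 degrees, less where a joint would pass 70% of its speed; a pose out of reach is approached as far as the arm can. A call with a gripper value outside its range is refused whole. The fingers move at their own pace and stop on an object; the grip force is fixed at half the most. Time passes only in rows, so rows that do not move let the fingers close. It gives the time, the measured TCP pose, the force and the opening at its end, in the units of the state.
- status.sense(): the state, without advancing time (a new reading comes with each control period).
- cams.snapshot(name): name is "scene" or "top" or "wrist"; returns the picture (420x560x3 uint8, red, green, blue); there is no depth.
- cams.camera_model(name): a dict with "mtx" (3x3 intrinsics, pixels), "dist" ([k1, k2, p1, p2, k3] as OpenCV has them; the pictures are not rectified), "view" (4x4, takes a point from world to camera coordinates); the wrist camera has in their place "hand_eye" (4x4, takes a point from camera to tool coordinates, whose origin is the TCP and whose axes are the tool frame's). Camera axes: x right, y down, z forward; pixel columns grow to the right and rows downward; lengths in m; the calibration is good to about 2 mm. A picture is of the moment at which its call begins: read the wrist's pose just before it. camera_model takes no time and is no camera call.
- workorder.finish_job(): hands the job in, once; it reports no verdict.
The state is a dict: "time": time; "joints": joint angles; "dq": joint speeds; "joint_torque": joint torques, N m; "tool_pos": TCP position; "orientation": TCP orientation; "force": force on the tool from outside, world axes, zero at the start; "moment": the same for the moment, N m; "finger_gap": finger opening in m.
Only numpy, scipy, OpenCV 4.12 (cv2) and the standard library are available. Lean on these libraries where they do the work, as an engineer would, in place of code of your own. Each camera call takes 0.05 s, during which the arm holds its last target.

## Working session

There is one attempt and no reset: what is moved stays moved. The work goes in short steps, Python scripts to look and compute and a shell command to move; the robot and the scene stay as the last step left them, time stands still between calls to the robot, and variables do not carry over. Pictures are saved under pics/ and viewed, and the job is handed in when it is done.

```bash
mkdir -p pics; ls
python3 - <<'E'
from workcell import status,cams,bot
import cv2
print(status.sense()); print(bot.grip_depth)
for n in ("scene","top"):
    cv2.imwrite(f"pics/{n}0.png",cams.snapshot(n)[:,:,::-1])
    print(n,cams.camera_model(n))
print(cams.camera_model("wrist"))
E
```

```text
pics
{'time': 0.0, 'joints': array([-1.37549861,  0.59212431,  0.04829298,  1.60983597, -0.03328016,
        0.9426668 , -0.03367988]), 'dq': array([-0.00169665,  0.00080672,  0.00202334,  0.00173524, -0.00216764,
       -0.00068758, -0.00058275]), 'joint_torque': array([-1.04238636e-03, -5.48709440e+01,  1.54644370e+00, -1.98126662e+01,
        9.45747248e-03,  8.85098154e-03, -1.36938546e-06]), 'tool_pos': array([0.20623958, 0.69418798, 0.2301319 ]), 'orientation': array([ 2.51671454,  1.8779468 , -0.0026706 ]), 'force': array([-0.77504895, -0.45098877,  0.59984767]), 'moment': array([-0.02720442,  0.01017518,  0.07226849]), 'finger_gap': 0.08526170348104237}
0.0187
scene {'mtx': array([[382.19186143,   0.        , 276.58812634],
       [  0.        , 382.19186143, 211.11330736],
       [  0.        ,   0.        ,   1.        ]]), 'dist': array([-0.07057525,  0.        ,  0.        ,  0.        ,  0.        ]), 'view': array([[-0.43503711,  0.90039195,  0.00608701,  0.19796095],
       [ 0.72352376,  0.35358874, -0.59286455, -0.38895286],
       [-0.53596276, -0.25351398, -0.80527
[... 483 characters left out ...]
0.00728381, -0.98701509,  0.6014785 ],
       [ 0.        ,  0.        ,  0.        ,  1.        ]])}
{'mtx': array([[369.65813241,   0.        , 283.97056424],
       [  0.        , 369.65813241, 209.81984565],
       [  0.        ,   0.        ,   1.        ]]), 'dist': array([-0.06976856,  0.        ,  0.        ,  0.        ,  0.        ]), 'hand_eye': array([[ 9.99999475e-01, -4.89984640e-04, -9.00456542e-04,
        -4.79536895e-04],
       [ 7.20705997e-04,  9.60691768e-01,  2.77616294e-01,
        -7.03098528e-02],
       [ 7.29033468e-04, -2.77616798e-01,  9.60691617e-01,
        -1.41703490e-01],
       [ 0.00000000e+00,  0.00000000e+00,  0.00000000e+00,
         1.00000000e+00]])}
```

View pics/top0.png

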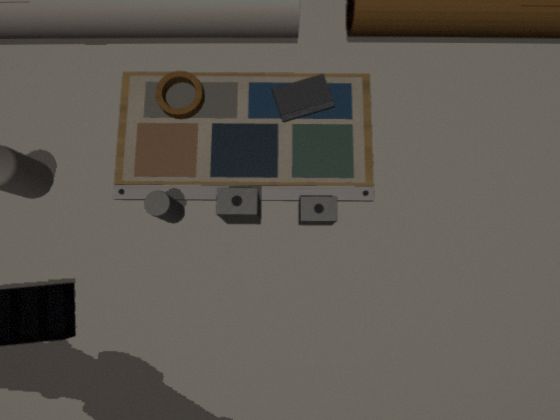

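View pics/scene0.png

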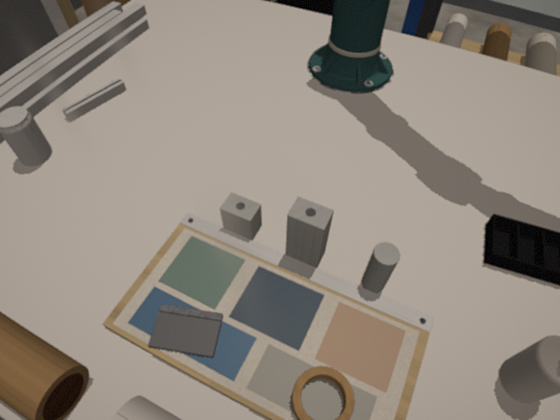

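The top view shows the tall weight at about (238,201), the short one at (319,208), the round one at (158,204), and the fence's near edge running from (114,199) to (374,200). I'll enlarge that area to get corner pixels.

Run:
```python
import cv2
im=cv2.imread("pics/top0.png")[175:230,105:385]
cv2.imwrite("pics/top0z.png",cv2.resize(cv2.convertScaleAbs(im[:, 85:245],alpha=1.4),None,fx=5,fy=5,interpolation=cv2.INTER_CUBIC))
a=cv2.resize(im[:,:],(0,0),fx=2.8,fy=2.8,interpolation=cv2.INTER_CUBIC);cv2.imwrite("pics/top0w.png",cv2.convertScaleAbs(a,alpha=1.4))
im=cv2.imread("pics/scene0.png")[180:300,180:440]
cv2.imwrite("pics/scene0z.png",cv2.resize(cv2.convertScaleAbs(im,alpha=1.3),None,fx=3,fy=3,interpolation=cv2.INTER_CUBIC))
```

```text
(no output)
```

View pics/top0z.png

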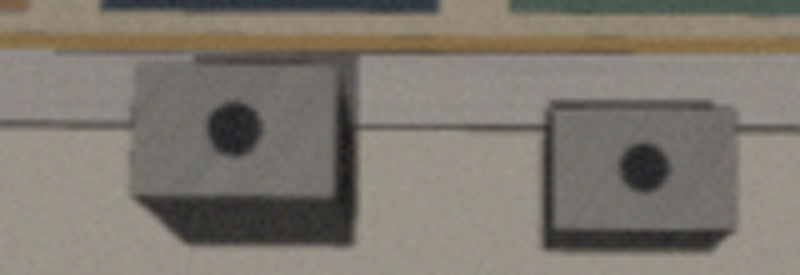

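View pics/top0w.png

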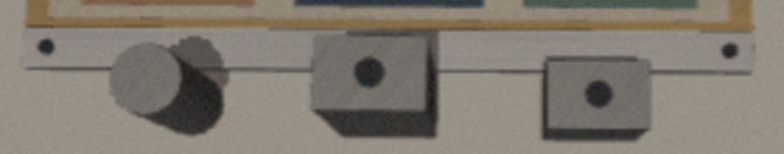

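View pics/scene0z.png

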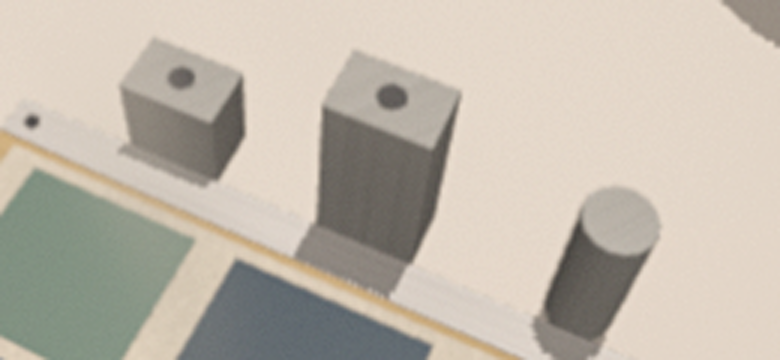

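Corners are clear in the enlargements: the tall weight's hole is at (236.6,200.4) and the fence's near edge runs (113.6,198.6) to (373.2,200.4).

```bash
cat > h.py <<'E'
import numpy as np,cv2
from workcell import cams,status
from scipy.spatial.transform import Rotation as R
def ray(n,px,z):
    m=cams.camera_model(n)
    p=cv2.undistortPoints(np.array(px,float).reshape(-1,1,2),m["mtx"],m["dist"]).reshape(-1,2)
    V=m["view"]; Rt=V[:3,:3].T; c=-Rt@V[:3,3]
    d=np.c_[p,np.ones(len(p))]@Rt.T
    return c+d*((z-c[2])/d[:,2])[:,None]
E
python3 - <<'E'
from h import *
np.set_printoptions(precision=4,suppress=True)
f=ray("top",[(113.4,198.4),(373,200.2)],.012);print("fence",f)
d=f[0]-f[1];print("fence yaw",np.degrees(np.arctan2(-d[0],d[1])),np.linalg.norm(d))
t=lambda L:[(190+(x+.5)/5-.5,175+(y+.5)/5-.5) for x,y in L]
print("tall",ray("top",t([(235,129),(136,63),(337,63),(335,198),(131,195)]),.125),ray("scene",[(310.2,211.9)],.125))
print("short",ray("top",t([(645,167)]),.065),ray("scene",[(240,205.6)],.065))
print("round",ray("top",[(156.4,202.8)],.1),ray("scene",[(386.5,253)],.1))
s=status.sense();print(R.from_rotvec(s["orientation"]).as_matrix(),s["tool_pos"])
E
```

```text
fence [[ 0.6062  0.3459  0.012 ]
 [ 0.6023 -0.1105  0.012 ]]
fence yaw -0.4907833463138536 0.45640514291193135
tall [[0.5824 0.117  0.125 ]
 [0.6022 0.1464 0.125 ]
 [0.6021 0.0874 0.125 ]
 [0.562  0.0877 0.125 ]
 [0.563  0.1469 0.125 ]] [[0.5843 0.1173 0.125 ]]
short [[ 0.5803 -0.0089  0.065 ]] [[ 0.582  -0.0084  0.065 ]]
round [[0.5833 0.242  0.1   ]] [[0.5863 0.242  0.1   ]]
[[ 0.2847  0.9586 -0.0005]
 [ 0.9586 -0.2847 -0.002 ]
 [-0.002   0.0001 -1.    ]] [0.2063 0.6943 0.2302]
```

Tall weight's centre is at (0.583, 0.117), with its near face at x≈0.563. The fence's near face is at x≈0.604 with a yaw of -0.5°. First I turn the tool so the jaws run along the fence, then travel high to a point behind the weight. The jaws stay part open so two fingers touch it.

```bash
python3 -m creep '{"grip":[0.3,0.3,0.3,0.3,0.3,0.3,0.3,0.3,0.3,0.3,0.3,0.3,0.3,0.3,0.3,0.3,0.3,0.3],"xyz":[[0,0,0],[0,0,0],[-0.041,0.0192,0],[-0.041,0.0192,0],[-0.041,0.0192,0],[-0.041,0.0192,0],[-0.041,0.0192,0],[-0.041,0.0192,0],[-0.041,0.0192,0],[-0.041,0.0192,0],[-0.041,0.0192,0],[-0.041,0.0192,0],[-0.041,0.0192,0],[-0.041,0.0192,0],[-0.041,0.0192,0],[-0.041,0.0192,0],[0,0,0],[0,0,0]],"delta_rot":[[0,0,-8],[0,0,-8],[0,0,0],[0,0,0],[0,0,0],[0,0,0],[0,0,0],[0,0,0],[0,0,0],[0,0,0],[0,0,0],[0,0,0],[0,0,0],[0,0,0],[0,0,0],[0,0,0],[0,0,0],[0,0,0]]}'
python3 - <<'E'
from h import *
s=status.sense();print(R.from_rotvec(s["orientation"]).as_matrix().round(3),s["tool_pos"],s["finger_gap"],s["time"])
E
```

```text
time: 2.35
tool_pos: [0.4694, 0.1188, 0.2311]
orientation: [-2.231, -2.21, 0.001]
force: [0.8, -0.3, -0.2]
finger_gap: 0.0255
[[ 0.009  1.    -0.001]
 [ 1.    -0.009  0.   ]
 [ 0.    -0.001 -1.   ]] [0.46937216 0.11884187 0.23109392] 0.025507976215592348 2.35
```

```bash
python3 -m creep '{"grip":[0.3,0.3,0.3,0.3,0.3,0.3,0.3,0.3,0.3,0.3],"xyz":[[-0.001,0,0.03],[0,0,0.03],[0,0,0.03],[0,0,0.03],[0,0,0.025],[0,0.02,0],[0,0.02,0],[0,0.02,0],[0,0.01,0],[0,0,0]],"delta_rot":[[0,0,0],[0,0,0],[0,0,0],[0,0,0],[0,0,0],[0,0,0],[0,0,0],[0,0,0],[0,0,0],[0,0,0]]}'
python3 - <<'E'
from h import *
cv2.imwrite("pics/w1.png",cams.snapshot("wrist")[:,:,::-1])
cv2.imwrite("pics/s1.png",cams.snapshot("scene")[:,:,::-1])
E
```

```text
time: 3.6
tool_pos: [0.5398, 0.1179, 0.0862]
orientation: [-2.23, -2.212, -0.001]
force: [-0.8, 0.5, 0.2]
finger_gap: 0.0255
```

View pics/w1.png

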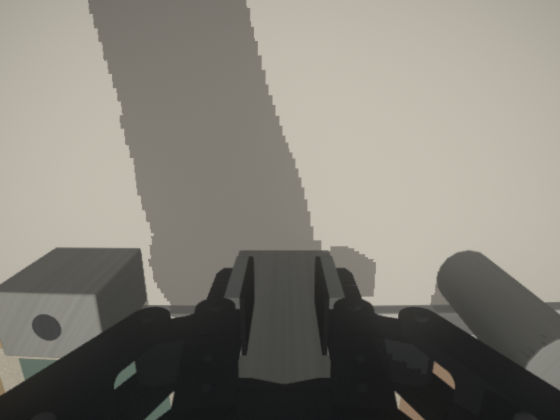

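View pics/s1.png

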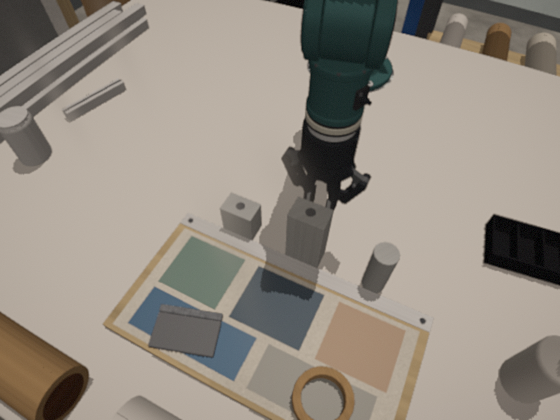

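The wrist view shows the weight (columns 238–335) centred between the fingers, whose midpoint is about column 285. The scene view shows all three weights still standing. Pushing slowly now.

```bash
python3 -m creep '{"grip":[0.3,0.3,0.3,0.3,0.3,0.3,0.3,0.3,0.3],"xyz":[[0,0.004,0],[0,0.004,0],[0,0.004,0],[0,0.004,0],[0,0.004,0],[0,0.004,0],[0,0.004,0],[0,0,0],[0,0,0]],"delta_rot":[[0,0,0],[0,0,0],[0,0,0],[0,0,0],[0,0,0],[0,0,0],[0,0,0],[0,0,0],[0,0,0]]}'
python3 - <<'E'
from h import *
cv2.imwrite("pics/s2.png",cv2.resize(cams.snapshot("scene")[140:340,180:440,::-1],None,fx=3,fy=3))
E
```

```text
time: 4.82
tool_pos: [0.5678, 0.1165, 0.0861]
orientation: [-2.232, -2.211, 0.0]
force: [-1.6, -0.9, 0.9]
finger_gap: 0.0257
```

View pics/s2.png

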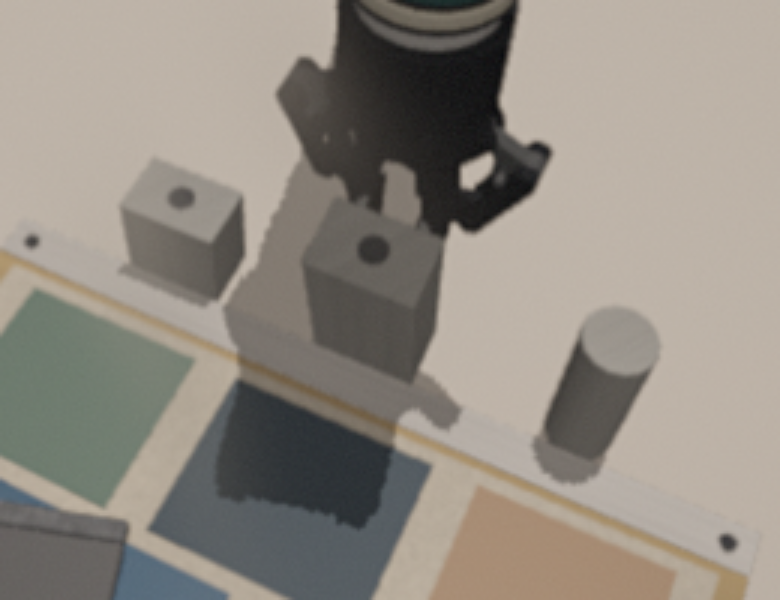

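In the scene view the weight is leaning roughly 10° over the fence and still square to it (its hole is at crop pixel 373,249). Continuing in small steps.

```bash
python3 -m creep '{"grip":[0.3,0.3,0.3,0.3,0.3,0.3,0.3,0.3,0.3,0.3,0.3,0.3],"xyz":[[0,0.004,0],[0,0.004,0],[0,0.004,0],[0,0.004,0],[0,0.004,0],[0,0.004,0],[0,0.004,0],[0,0.004,0],[0,0,0],[0,0,0],[0,0,0],[0,0,0]],"delta_rot":[[0,0,0],[0,0,0],[0,0,0],[0,0,0],[0,0,0],[0,0,0],[0,0,0],[0,0,0],[0,0,0],[0,0,0],[0,0,0],[0,0,0]]}'
python3 - <<'E'
from h import *
cv2.imwrite("pics/s3.png",cv2.resize(cams.snapshot("scene")[140:340,180:440,::-1],None,fx=3,fy=3))
E
```

```text
time: 6.38
tool_pos: [0.5997, 0.1162, 0.0863]
orientation: [-2.232, -2.211, 0.0]
force: [0.2, -0.3, 0.1]
finger_gap: 0.0257
```

View pics/s3.png

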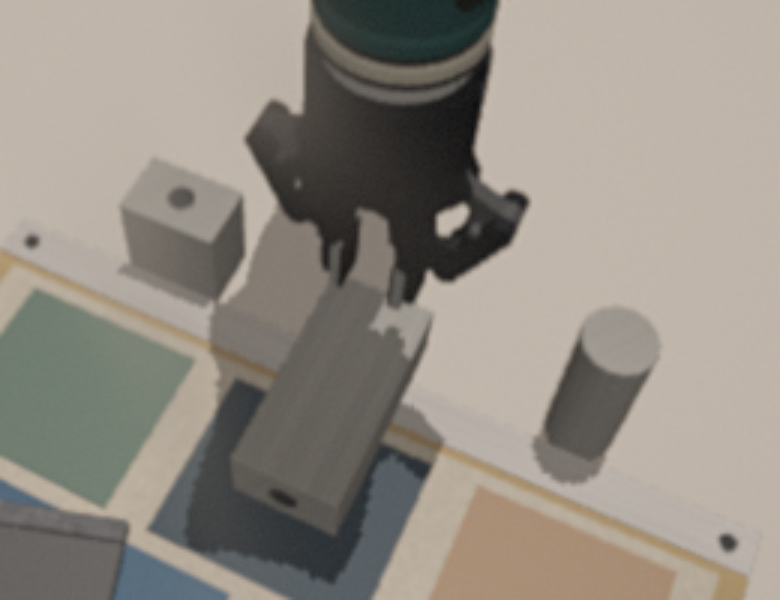

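The weight has fallen onto the board, its top end now at crop (285,497), and both bystanders are unmoved. I back off up and towards the robot, then measure.

```bash
python3 -m creep '{"grip":[0.3,0.3,0.3,0.3,0.3,0.3,0.3,0.3,0.3,0.3],"xyz":[[0,-0.01,-0.02],[0,-0.02,-0.03],[0,-0.03,-0.03],[0,-0.03,-0.03],[-0.02,-0.02,-0.02],[0,-0.01,0],[0,0,0],[0,0,0],[0,0,0],[0,0,0]],"delta_rot":[[0,0,0],[0,0,0],[0,0,0],[0,0,0],[0,0,0],[0,0,0],[0,0,0],[0,0,0],[0,0,0],[0,0,0]]}'
python3 - <<'E'
from h import *
cv2.imwrite("pics/s4.png",cv2.resize(cams.snapshot("scene")[140:340,180:440,::-1],None,fx=3,fy=3,interpolation=cv2.INTER_CUBIC))
cv2.imwrite("pics/t4.png",cv2.resize(cams.snapshot("top")[120:240,120:370,::-1],None,fx=3,fy=3,interpolation=cv2.INTER_CUBIC))
E
```

```text
time: 7.68
tool_pos: [0.4799, 0.0976, 0.2159]
orientation: [-2.232, -2.211, 0.001]
force: [-0.3, 0.1, 0.1]
finger_gap: 0.0256
```

View pics/s4.png

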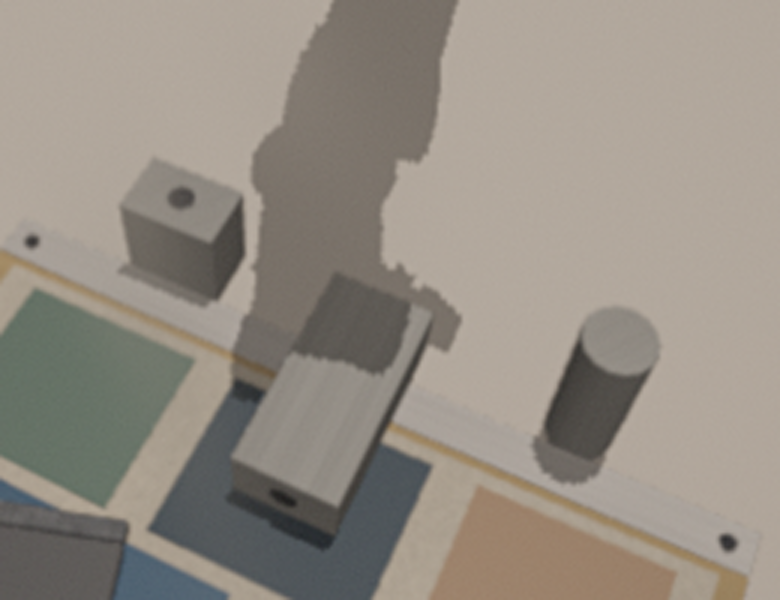

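View pics/t4.png

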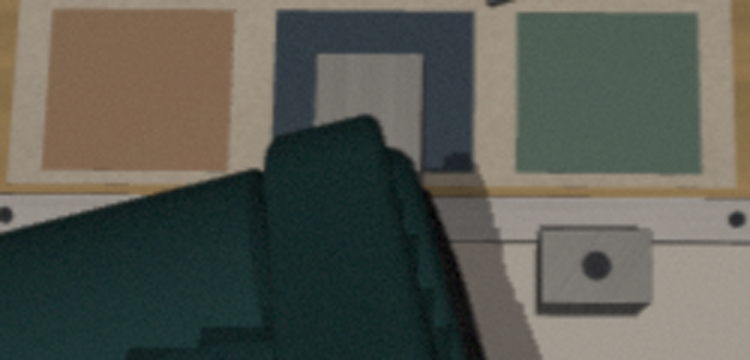

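Run:
```python
from h import *
np.set_printoptions(precision=4,suppress=True)
S=lambda L:[(180+(x+.5)/3-.5,140+(y+.5)/3-.5) for x,y in L]
T=lambda L:[(120+(x+.5)/3-.5,120+(y+.5)/3-.5) for x,y in L]
print(ray("scene",S([(338,272),(432,313),(232,458),(337,506)]),.052))
print("bottom head edge z.012",ray("scene",S([(232,493),(333,540)]),.012))
print("top head",ray("top",T([(317,53),(423,53)]),.052))
print("short",ray("scene",S([(181,197)]),.065),ray("top",T([(596,265)]),.065),"round",ray("scene",S([(619,339)]),.1))
print("holes z.012 (fence ref scene)",ray("scene",S([(32,241),(728,542)]),.012))
print("holes top",ray("top",[(121.2,191.3),(365.4,192.7)],.012))
```

```text
[[0.5808 0.0896 0.052 ]
 [0.5827 0.1466 0.052 ]
 [0.7056 0.0881 0.052 ]
 [0.7056 0.1458 0.052 ]]
bottom head edge z.012 [[0.7079 0.0876 0.012 ]
 [0.7079 0.1463 0.012 ]]
top head [[0.7039 0.1458 0.052 ]
 [0.7038 0.0859 0.052 ]]
short [[ 0.5815 -0.0087  0.065 ]] [[ 0.5803 -0.0084  0.065 ]] round [[0.586  0.2412 0.1   ]]
holes z.012 (fence ref scene) [[ 0.6174 -0.0972  0.012 ]
 [ 0.6206  0.3327  0.012 ]]
holes top [[ 0.6189  0.3329  0.012 ]
 [ 0.6158 -0.0976  0.012 ]]
```

Both cameras put the foot's middle at board x ≈ -24 mm, inside the -30 mm limit but with only about 6 mm to spare. The weight is level and within 1° of square. There is plenty of time, so I'll gently push the foot about 10 mm towards the fence.

```bash
python3 -m creep '{"grip":[0.3,0.3,0.3,0.3,0.3,0.3,0.3,0.3,0.3,0.3,0.3,0.3,0.3],"xyz":[[0.019,0,0.03],[0,0,0.03],[0,0,0.03],[0,0,0.03],[0,0,0.03],[0,0,0.02],[0,0,0.016],[0,0,0],[0,0.02,0],[0,0.02,0],[0,0.02,0],[0,0.016,0],[0,0,0]],"delta_rot":[[0,0,0],[0,0,0],[0,0,0],[0,0,0],[0,0,0],[0,0,0],[0,0,0],[0,0,0],[0,0,0],[0,0,0],[0,0,0],[0,0,0],[0,0,0]]}'
```

```text
time: 9.4
tool_pos: [0.5576, 0.1157, 0.031]
orientation: [2.232, 2.209, 0.004]
force: [0.5, -0.2, -0.1]
finger_gap: 0.0254
```

```bash
python3 -m creep '{"grip":[0.3,0.3,0.3,0.3,0.3,0.3,0.3,0.3,0.3,0.3],"xyz":[[0,0.003,0],[0,0.003,0],[0,0.003,0],[0,0.003,0],[0,0.003,0],[0,0.003,0],[0,0.003,0],[0,0.003,0],[0,0,0],[0,0,0]],"delta_rot":[[0,0,0],[0,0,0],[0,0,0],[0,0,0],[0,0,0],[0,0,0],[0,0,0],[0,0,0],[0,0,0],[0,0,0]]}'
python3 - <<'E'
from h import *
cv2.imwrite("pics/s5.png",cv2.resize(cams.snapshot("scene")[140:340,180:440,::-1],None,fx=3,fy=3,interpolation=cv2.INTER_CUBIC))
E
```

```text
time: 10.65
tool_pos: [0.5706, 0.115, 0.0293]
orientation: [-2.222, -2.205, 0.022]
force: [-12.9, -0.0, 8.6]
finger_gap: 0.0255
```

View pics/s5.png

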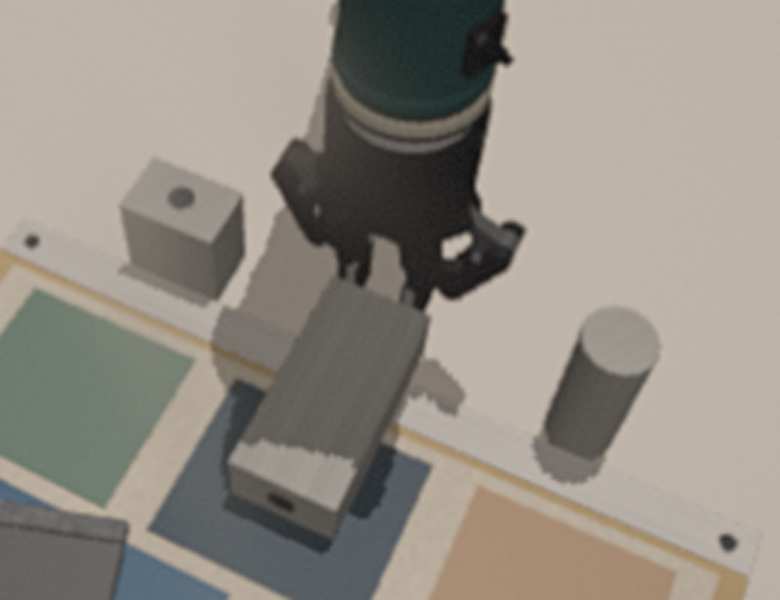

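The push meets 13 N with 8.6 N of upward reaction on the tool. The fingers are also pressing the foot down, which raises the friction, and the weight has only moved 1–2 mm. I'll ease the tool upwards while pushing a little more.

```bash
python3 -m creep '{"grip":[0.3,0.3,0.3,0.3,0.3,0.3,0.3],"xyz":[[0,0,-0.002],[0,0,-0.002],[0,0.002,-0.001],[0,0.002,0],[0,0.002,0],[0,0,0],[0,0,0]],"delta_rot":[[0,0,0],[0,0,0],[0,0,0],[0,0,0],[0,0,0],[0,0,0],[0,0,0]]}'
```

```text
time: 11.58
tool_pos: [0.5863, 0.1153, 0.0355]
orientation: [2.232, 2.21, 0.001]
force: [-3.5, -0.5, -2.0]
finger_gap: 0.0257
```

It slid. Backing off straight towards the robot, then up.

```bash
python3 -m creep '{"grip":[0.3,0.3,0.3,0.3,0.3,0.3,0.3,0.3,0.3,0.3,0.3,0.3],"xyz":[[0,-0.01,0],[0,-0.02,0],[0,-0.03,0],[0,-0.02,-0.02],[0,0,-0.04],[0,0,-0.05],[0,0,-0.05],[-0.05,0,0],[-0.05,0,0],[-0.05,0,0],[0,0,0],[0,0,0]],"delta_rot":[[0,0,0],[0,0,0],[0,0,0],[0,0,0],[0,0,0],[0,0,0],[0,0,0],[0,0,0],[0,0,0],[0,0,0],[0,0,0],[0,0,0]]}'
python3 - <<'E'
from h import *
cv2.imwrite("pics/s6.png",cv2.resize(cams.snapshot("scene")[140:340,180:440,::-1],None,fx=3,fy=3,interpolation=cv2.INTER_CUBIC))
cv2.imwrite("pics/t6.png",cv2.resize(cams.snapshot("top")[120:240,120:370,::-1],None,fx=3,fy=3,interpolation=cv2.INTER_CUBIC))
E
```

```text
time: 13.08
tool_pos: [0.5057, -0.0336, 0.1962]
orientation: [2.231, 2.209, 0.005]
force: [-0.2, 0.4, -0.7]
finger_gap: 0.0256
```

View pics/s6.png

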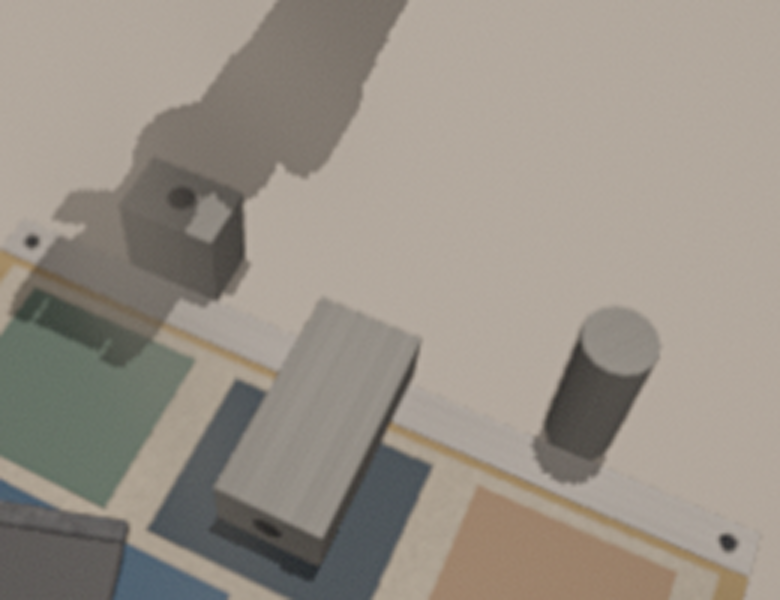

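View pics/t6.png

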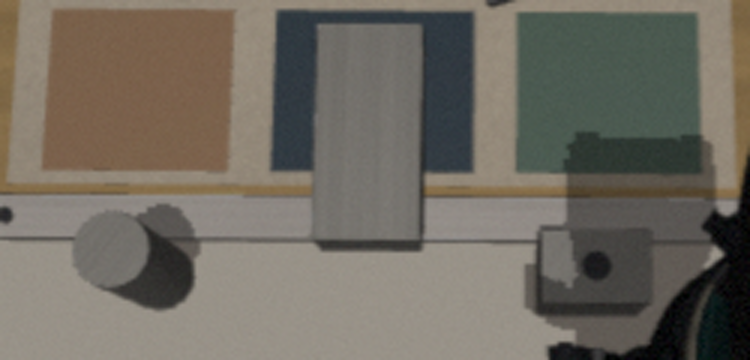

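Run:
```python
from h import *
np.set_printoptions(precision=4,suppress=True)
S=lambda L:[(180+(x+.5)/3-.5,140+(y+.5)/3-.5) for x,y in L]
T=lambda L:[(120+(x+.5)/3-.5,120+(y+.5)/3-.5) for x,y in L]
print("scene",ray("scene",S([(324,297),(420,340),(216,491),(322,540)]),.052))
p=ray("top",T([(317,24),(423,24),(314,241),(421,243)]),.052);print("top",p)
m=p[:2].mean(0)-p[2:].mean(0);print("yaw",np.degrees(np.arctan2(m[1],m[0])),"foot",p[2:].mean(0))
print("fence here",ray("top",T([(300,240),(440,241)]),.012))
print("short",ray("scene",S([(181,197)]),.065),ray("top",T([(596,265)]),.065),"round",ray("scene",S([(619,339)]),.1),ray("top",T([(111,248.5)]),.1))
print(status.sense()["force"])
```

```text
scene [[0.5991 0.0895 0.052 ]
 [0.6012 0.1471 0.052 ]
 [0.7246 0.0891 0.052 ]
 [0.7244 0.1464 0.052 ]]
top [[0.7211 0.1461 0.052 ]
 [0.721  0.086  0.052 ]
 [0.596  0.1452 0.052 ]
 [0.5948 0.0863 0.052 ]]
yaw 0.1345016748164321 foot [0.5954 0.1158 0.052 ]
fence here [[0.6037 0.159  0.012 ]
 [0.6029 0.0771 0.012 ]]
short [[ 0.5815 -0.0087  0.065 ]] [[ 0.5803 -0.0084  0.065 ]] round [[0.586  0.2412 0.1   ]] [[0.5838 0.2416 0.1   ]]
[-0.3638  0.3192  0.0434]
```

Foot is about 7 mm outside the fence, square to within 1°, flat, and the bystanders haven't moved. Handing in.

```bash
python3 -c "
from workcell import workorder
print(workorder.finish_job())"
```

```text
the job is handed in; nothing more can be done
None
```

I tipped the tall weight over the fence by pushing it with two part-open fingers about 85 mm above the table, and it fell onto the board. It landed with its foot about 24 mm outside the fence, close to the 30 mm limit. So I slid the foot about 16 mm further in, backed off and handed the job in at about 13 s; no verdict came back.

**Last checks:**
- **Foot position:** the foot's middle is about 7–8 mm outside the fence's near face by the top camera and about 4 mm by the scene camera. The limits are 30 mm outside and 20 mm inside.
- **Lie of the weight:** it is within 1° of square. It looks flat on the board: its corners, taken at flat-lying height, measure about 125 mm long in both views.
- **Other weights:** the short and round weights measured within about 1 mm of where they started, both upright.
- **Robot:** it touches nothing; the wrist force reads about zero.

**What disagreed:**
- The two cameras differ by 2–5 mm in x; the calibration is good to about 2 mm.
- The first attempt to slide the foot stuck at about 13 N because the fingers were pressing down on it. It slid once I raised the tool, and went 6–8 mm further than planned, still well inside the limits.

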